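# Hang the hand mirror on the sloping display and lock it with its keeper

## Task

Hang the blue hand mirror by the eye in its handle on the brass peg of the sloping display stand, lying flat on the board with its round head straight down the slope, and then turn the wooden keeper square across the handle so that nobody can lift the mirror off. Leave the bottle, candle jar, flower pot and gift box where they stand.

Things in the scene. Friction and masses are not known exactly. Their poses are not given: they have to be found in the camera images.
- mirror: Loose blue hand mirror, lying glass up, 200 mm long, 12 mm thick, about 0.16 kg. Origin on the underside, on the long axis; x along the handle to the eye, z out of the glass. Handle 24 mm wide, x -12 to 71 mm: grip across it near x = 18 mm, close to its balance point (x = 0). Head 88 mm round, centred at x = -52 mm. Eye at the handle's end, 39 mm outside, 16 mm round hole right through.
- mirror_eye (a point): Centre of the 16 mm eye, on the underside (back) of the mirror, at mirror x = 85 mm; axes as the mirror's.
- mirror_head (a point): Centre of the round head, on the underside of the mirror; axes as the mirror's.
- stand: Fixed display stand: base 210 mm deep, 150 mm wide; origin at its centre on the counter, x to the back (uphill), z up. It carries a white board 250 mm long (up the slope), 180 mm wide, whose face slopes 40 degrees from horizontal, rising to the back; the face's centre is 105 mm above the origin.
- board: The sloping board. Origin: centre of its face; x straight up the slope, y across, z square out of the face (40 degrees from vertical, leaning to the stand's front).
- slot (a point): Middle of the black cross slot (44 mm long, along y) in the board's face, at board x = 85 mm, y = 0; axes as the board's. A rigid brass peg, 13 mm in diameter, 40 mm long, 1.5 mm chamfer at the tip, stands square out of the slot, fixed anywhere up to 10 mm to either side of this point: its place is not reported, so see or feel for it. In the eye it has 1.5 mm to spare all round.
- keeper (a joint): Angle (rad) of the dark wooden keeper (turnbutton), about an axis square to the board. 0: arm straight down the slope beside the mirror; negative: swung outward, clear of it (as it starts); grows clockwise seen looking at the board; 1.57: arm square across the hanging mirror's handle. Stops at -1.2 and 1.67. Stays where left (friction about 0.05 N m).
- keeper_pivot (a point): Top of the keeper at its pivot, 23 mm off the board's face, 34 mm down the slope from the slot and 58 mm to the side (board x = 51, y = -58 mm). The arm is a bar 80 mm long from the pivot, 16 mm wide, 15 to 23 mm above the board: it passes 3 mm over a mirror lying flat. x from the knob to the pivot, z out of the board.
- keeper_knob (a point): Middle of the red round knob on the keeper's arm, 58 mm from the pivot: 14 mm in diameter, standing out from 23 to 48 mm off the board (this point at 36 mm). Axes as the keeper's. Push it sideways, or hold it lightly and lead it round the pivot; it may turn between the fingers.
- bottle: Amber bottle, 48 mm in diameter, 140 mm high; origin at its foot. Leave alone.
- candle: Candle jar, 60 mm in diameter, 60 mm high; origin at its foot. Leave alone.
- pot: Terracotta pot with red flower soaps, 82 mm wide, about 82 mm high; origin at its foot. Leave alone.
- giftbox: White gift box with gold ribbon, 120 x 90 x 60 mm; origin at its foot. Leave alone.
Things that resemble listed ones, but are neither listed nor needed, are in the scene too. There is more than one size of the mirror; the job needs the middle-sized.

How it is judged:
On the way, in this order (a step that is already met when the one before it is completed fails the run):
1. the mirror hangs on the peg, flat on the board (x of mirror_eye in the frame of board between 0.079 and 0.091 m and y of mirror_eye in the frame of board between -0.0135 and 0.0135 m and z of mirror_eye in the frame of board below 0.006 m and angle between the z axis of mirror and the z axis of board, either way round below 0.1 rad and angle between the x axis of mirror and the x axis of board, either way round below 0.25 rad and x of mirror_head in the frame of board below -0.035 m), for 0.2 s.
2. the keeper is turned across the handle of the hanging mirror (all of step 1 and value of joint keeper above 1.3 rad), for 0.2 s.
At the end, for the whole second after the job is handed in: Peg through the eye (eye centre within 6 mm of the slot line and 13.5 mm of its middle), eye's back within 6 mm of the board, mirror flat within 0.1 rad, head down the slope and straight within 0.25 rad, keeper past 1.3 rad, mirror and keeper at rest (all of step 2 and linear speed of mirror below 0.01 m/s and velocity of joint keeper between -0.05 and 0.05 rad/s); the robot touches nothing.
It fails at once if the amber bottle is moved more than 30 mm (distance of bottle from where it was at the start of the episode above 0.03 m).
It fails at once if the candle jar is moved more than 30 mm (distance of candle from where it was at the start of the episode above 0.03 m).
It fails at once if the flower pot is moved more than 30 mm (distance of pot from where it was at the start of the episode above 0.03 m).
It fails at once if the gift box is moved more than 30 mm (distance of giftbox from where it was at the start of the episode above 0.03 m).
It also fails if it takes over 72 s, if anything falls off the work surface, if the arm or the gripper's body presses on something with over 40 N, if the wrist force passes 120 N, or if a joint passes its speed limit or range.

## Robot

A 6-joint arm with a two-finger parallel gripper is mounted at the origin on the work surface. World frame = base frame: x ahead of the robot, y to its left, z up, the work surface at z = 0. Lengths are in m, angles in rad, forces in N, time in s.
With the tool pointing down it reaches from about 0.25 to 0.775 m from the base axis. Payload 4 kg.
Tool frame: the origin (TCP) lies between the finger pads; the fingertips stand 22 mm ahead of it and the grasp point (between the pads) lies 3 mm ahead of it; z points along the fingers, y is the line along which they close (so a half turn about z gives the same grasp; the last joint's range is limited). The gripper opens to 85 mm and grips with 20 to 120 N. Pads are 22 mm wide; open, the fingers measure 114 mm over their backs; the gripper's body (76 mm by 85 mm) begins 54 mm behind the grasp point. The pads swing forward as they close: fully open they stand 13 mm farther back than shut.
Start: joints at [1.197, 0.087, 1.371, -0, 1.684, -0.103], TCP at [0.147, 0.53, 0.253] pointing down, gripper open.
Joint ranges: [-3.1, 3.1], [-0.76, 2.03], [0.27, 2.55], [-1.08, 4.22], [0.17, 2.65], [-2.57, 2.57]. Speed limits (rad/s): [2.79, 2.79, 3.14, 3.14, 3.14, 3.14].

## Interface

Orientations are given as a unit quaternion [w, x, y, z].
In Python, from rig import get_state, capture, camera_info, close_job gives the robot as it stands.
- The arm moves only by the tool carry_out, never from a script. Its arguments are lists of equal length, an entry for each row: "linear": the shift along the tool's x, y, z in cm, a list of three; "turn": the turn about the tool's z in degrees; "gripper": the closure, from -1 (fully open) to 1 (shut). A call has 1 to 12 rows; each row shifts and turns the commanded pose from where the row before left it, along the tool's axes as they then stand; what a row does not reach is not made up. A row lasts 1/8 s, in which the tool goes at most 62.5 mm and 10.7 degrees, less where a joint would pass 70% of its speed; a pose out of reach is approached as far as the arm can. A call is refused whole if a number of a shift passes 6.25 or a number of a turn 10.7, either way. A call with a gripper value outside its range is refused whole. The fingers move at their own pace and stop on an object; "grip_force" is the grip in N (left out, the last holds). Time passes only in rows, so rows that do not move let the fingers close. It gives the time, the measured TCP pose, the force, the opening and the grip force at its end, in the units of the state.
- get_state(): the state, without advancing time (a new reading comes with each control period).
- capture(name): name is "scene" or "top"; returns (picture, depth): 480x640x3 uint8, red, green, blue; 480x640 float32, m along the optical axis (not along the pixel's ray), 0 where there is no reading.
- camera_info(name): a dict with "mtx" (3x3 intrinsics, pixels), "pose" (4x4, takes a point from camera to world coordinates). Camera axes: x right, y down, z forward; pixel columns grow to the right and rows downward; lengths in m; the calibration is good to about 2 mm. A picture is of the moment at which its call begins. camera_info takes no time and is no camera call.
- close_job(): hands the job in; it is judged then, once.
The state is a dict: "t": time; "joint_pos": joint angles; "qvel": joint speeds; "tau": joint torques, N m; "tcp_pos": TCP position; "orientation": TCP orientation; "force": force on the tool from outside, world axes, zero at the start; "moment": the same for the moment, N m; "opening": opening from 0.0 (shut) to 1.0 (fully open); "finger_force": force on a finger pad.
Only numpy, scipy, OpenCV 4.12 (cv2) and the standard library are available. Lean on these libraries where they do the work, as an engineer would, in place of code of your own. Each camera call takes 0.05 s, during which the arm holds its last target. There are 200 camera calls.

## Working session

There is one attempt and no reset: what is moved stays moved. The work goes in short steps, Python scripts to look and compute and a tool call to move; the robot and the scene stay as the last step left them, time stands still between calls to the robot, and variables do not carry over. Pictures are saved under pics/ and viewed, at most 10 in all, crops included, and the job is handed in when it is done.

Besides the shell and the picture viewer there is one more tool, called in YAML: its name, and indented under it one key for each argument. carry_out: Moves the arm, as the interface text tells. Its arguments: {"type":"object","properties":{"linear":{"type":"array"},"turn":{"type":"array"},"gripper":{"type":"array"},"grip_force":{"type":"number"}},"required":["linear","turn","gripper"]}

```bash
mkdir -p pics; ls; cat > h.py <<'E'
import numpy as np, cv2
from scipy.spatial.transform import Rotation as R
from rig import get_state, capture, camera_info, close_job
def snap(n,f=None):
    p,d=capture(n)
    if f: cv2.imwrite('pics/'+f,cv2.cvtColor(p,cv2.COLOR_RGB2BGR))
    np.savez('pics/'+n+'.npz',p=p,d=d)
    return p,d
def cloud(n,d):
    c=camera_info(n);K=np.array(c['mtx']);T=np.array(c['pose'])
    v,u=np.mgrid[:480,:640]
    P=np.stack([(u-K[0,2])/K[0,0]*d,(v-K[1,2])/K[1,1]*d,d],-1)
    return P@T[:3,:3].T+T[:3,3]
def tool():
    s=get_state();q=s['orientation']
    return np.array(s['tcp_pos']),R.from_quat([q[1],q[2],q[3],q[0]]),s
E
python3 - <<'E'
from h import *
for n in('scene','top'):
    snap(n,n+'0.png');c=camera_info(n);print(n,np.round(c['mtx'],1).tolist(),np.round(c['pose'],3).tolist())
p,r,s=tool();print(p,r.as_matrix().round(3))
E
```

```text
pics
scene [[457.7, 0.0, 316.3], [0.0, 457.7, 246.6], [0.0, 0.0, 1.0]] [[-0.08, 0.745, -0.662, 1.372], [0.997, 0.072, -0.041, 0.04], [0.017, -0.663, -0.748, 1.047], [0.0, 0.0, 0.0, 1.0]]
top [[470.7, 0.0, 322.0], [0.0, 470.7, 238.8], [0.0, 0.0, 1.0]] [[0.017, -0.993, 0.121, 0.397], [-1.0, -0.015, 0.02, -0.012], [-0.018, -0.121, -0.992, 1.314], [0.0, 0.0, 0.0, 1.0]]
[0.14697769 0.52957513 0.25224513] [[-0.964  0.268 -0.001]
 [ 0.268  0.964 -0.002]
 [ 0.    -0.002 -1.   ]]
```

View pics/scene0.png

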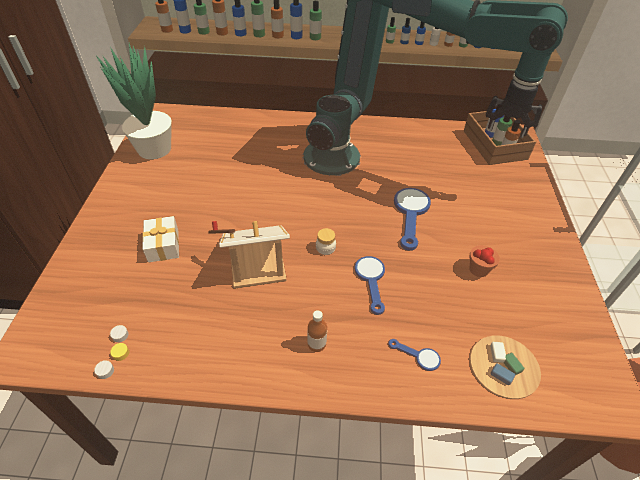

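View pics/top0.png

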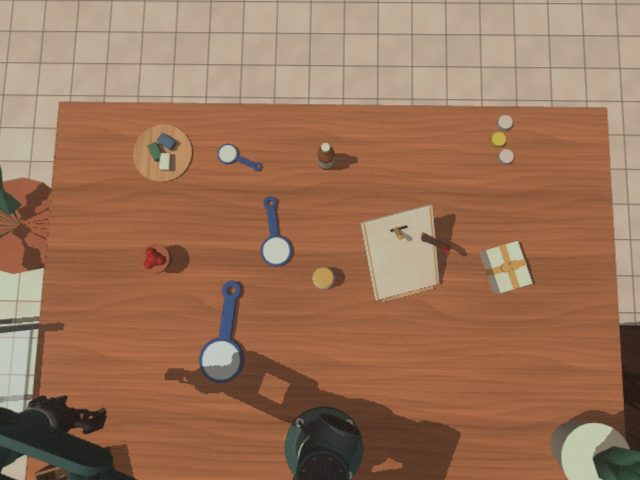

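The scene view shows the board from behind, with the middle mirror at about (372,285), its eye at (377,308) and its head at (369,268). In the top view its head is at (277,250) and its eye at (270,202). The board spans (362–440, 205–300), with the peg near (400,233) and the keeper pivot and knob around (425,238) and (445,250). Next I measure these.

```bash
cat > m.py <<'E'
from h import *
Z=np.load('pics/top.npz');p,d=Z['p'],Z['d'];W=cloud('top',d)
hsv=cv2.cvtColor(p,cv2.COLOR_RGB2HSV)
C=camera_info('top');K=np.array(C['mtx']);T=np.array(C['pose'])
def ray(u,v,n,o):
    r=T[:3,:3]@[(u-K[0,2])/K[0,0],(v-K[1,2])/K[1,1],1];t=T[:3,3];return t+r*(np.dot(n,o-t)/np.dot(n,r))
if __name__=='__main__':
    # table height check
    print('table z',np.median(W[300:330,480:520,2]))
    m=cv2.inRange(hsv,(100,80,40),(130,255,255));m[:190]=0;m[272:]=0;m[:,:255]=0;m[:,300:]=0
    c=max(cv2.findContours(m,cv2.RETR_EXTERNAL,cv2.CHAIN_APPROX_NONE)[0],key=cv2.contourArea)[:,0]
    P=np.array([ray(u,v,[0,0,1],np.array([0,0,.009]))[:2] for u,v in c])
    mm=np.zeros_like(m);cv2.drawContours(mm,[c[:,None]],-1,255,-1)
    v,u=np.nonzero(mm);Q=np.array([ray(a,b,[0,0,1],np.array([0,0,.009]))[:2] for a,b in zip(u,v)])
    w,V=np.linalg.eigh(np.cov(Q.T));ax=V[:,1];
    s=P@ax; 
    if np.mean(Q@ax)>(s.min()+s.max())/2: ax=-ax;s=-s
    print('axis',ax,np.degrees(np.arctan2(ax[1],ax[0])),'len',np.ptp(s))
    # perpendicular centre: mid of handle
    n=np.array([-ax[1],ax[0]]);q=Q@ax;mid=s.max()-.1045
    sel=(q>mid)&(q<mid+.065);off=np.mean((Q@n)[sel]);print('handle off',off,'all',np.mean(Q@n))
    for x in(0,.018,.085,-.052): print(x,ax*(mid+x)+n*off)
    # board plane
    m=(hsv[...,1]<60)&(hsv[...,2]>150);m[:200]=0;m[305:]=0;m[:,:355]=0;m[:,445:]=0
    B=W[m&(d>0)];
    for i in range(4):
        o=B.mean(0);nn=np.linalg.svd(B-o,full_matrices=False)[2][2];nn*=np.sign(nn[2]);B=B[abs((B-o)@nn)<.006]
    print('normal',nn,'tilt',np.degrees(np.arccos(nn[2])),'yaw of uphill',np.degrees(np.arctan2(-nn[1],-nn[0])),len(B),o)
    c=max(cv2.findContours(m.astype(np.uint8),cv2.RETR_EXTERNAL,cv2.CHAIN_APPROX_NONE)[0],key=cv2.contourArea)
    r=cv2.minAreaRect(c);print(r,cv2.boxPoints(r).tolist())
    cv2.imwrite('pics/crop.png',cv2.resize(cv2.cvtColor(p,cv2.COLOR_RGB2BGR)[195:310,350:480],None,fx=6,fy=5,interpolation=cv2.INTER_CUBIC))
E
python3 m.py
```

```text
table z 0.0005326846750997039
axis [-0.98352176 -0.18078979] -169.58423361867762 len 0.19545787891651473
handle off -0.04355168645122675 all -0.042755791654755765
0 [0.58351189 0.15154182]
0.018 [0.5658085  0.14828761]
0.085 [0.49991254 0.13617469]
-0.052 [0.63465502 0.16094289]
normal [-0.6192017  -0.1708961   0.76640967] tilt 39.967434018193494 yaw of uphill 15.429198090024666 4610 [ 0.50904904 -0.19075261  0.11011669]
((404.4625244140625, 251.31004333496094), (82.5263900756836, 68.04264831542969), 78.83512115478516) [[363.09515380859375, 217.4154510498047], [429.85003662109375, 204.24014282226562], [445.82989501953125, 285.20465087890625], [379.07501220703125, 298.37994384765625]]
```

View pics/crop.png

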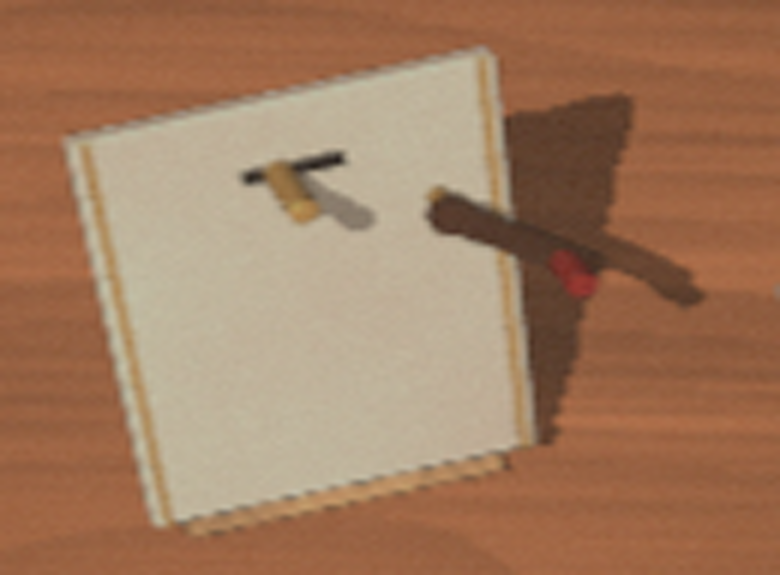

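The crop shows the slot from (243,178) to (345,157), with the peg base near (280,168) left of its middle, so on +y. The peg tip is near (303,208), the keeper pivot near (448,212) and the red knob around (573,272). I still have to check the mirror axis sign and refine the board frame.

```bash
cat > m2.py <<'E'
from m import *
nz=np.array([0,0,1.])
m=cv2.inRange(hsv,(100,80,40),(130,255,255));m[:190]=0;m[272:]=0;m[:,:255]=0;m[:,300:]=0
v,u=np.nonzero(m);print('blue',len(v),v.min(),v.max(),u.min(),u.max())
Q=np.array([ray(a,b,nz,nz*.010)[:2] for a,b in zip(u,v)])
# head: ellipse of blue rows below 232 (hull)
hp=np.array([(a,b) for a,b in zip(u,v) if b>236],np.float32)
h=cv2.convexHull(hp);(hx,hy),hr=cv2.minEnclosingCircle(h);print('headpx',hx,hy,hr)
H=ray(hx,hy,nz,nz*.012)[:2]
ep=np.array([(a,b) for a,b in zip(u,v) if b<209],np.float32);(ex,ey),er=cv2.minEnclosingCircle(ep);print('eyepx',ex,ey,er)
E_=ray(ex,ey,nz,nz*.010)[:2]
hd=(v>212)&(v<230);D=Q[hd].mean(0);w,V=np.linalg.eigh(np.cov(Q[hd].T));
ax=(E_-H)/np.linalg.norm(E_-H);print('H',H,'E',E_,'dist',np.linalg.norm(E_-H),'yaw',np.degrees(np.arctan2(ax[1],ax[0])))
print('handle',D,'off line',np.cross(ax,D-H),'along',np.dot(ax,D-H)-.052,'ax',V[:,1])
O=(H+E_)/2-ax*.0165;print('origin',O,'grip x=20',O+ax*.02)
# board
bn=np.array([-.6192,-.1709,.7664]);bo=np.array([.50905,-.19075,.11012])
cr=np.array([(68,135),(490,48),(535,440),(155,523)])/[6,5]+[350,195]-.4
c3=np.array([ray(a,b,bn,bo) for a,b in cr]);print(c3.round(4),[np.linalg.norm(c3[i]-c3[i-1]).round(4) for i in range(4)])
cen=c3.mean(0);print('centre',cen)
def uv(c): return np.array(c)/[6,5]+[350,195]-.4
for nm,a in(('edgeTop',(1,0)),('edgeBot',(2,3)),('L',(3,0)),('R',(2,1))):
    e=c3[a[1]]-c3[a[0]];print(nm,np.degrees(np.arctan2(e[1],e[0])))
for nm,c,hh in(('slotL',(243,178),0),('slotR',(345,157),0),('pegtip',(303,209),.04),('pivot',(447,214),.023),('knob',(580,284),.048)):
    print(nm,ray(*uv(c),bn,bo+bn*hh).round(4))
Wb=cloud('top',d)
E
python3 m2.py
```

```text
blue 396 197 265 261 291
headpx 276.0 250.5 15.207006454467773
eyepx 270.0 203.0 6.403224468231201
H [0.52086125 0.14138766] E [0.65543283 0.16250218] dist 0.13621795842892334 yaw 8.917112286283162
handle [0.60432293 0.15508493] off line 0.0005947063674650154 along 0.03257608252442932 ax [-0.98131873 -0.19238908]
origin [0.57184646 0.14938733] grip x=20 [0.59160474 0.15248744]
[[ 0.5773 -0.083   0.1893]
 [ 0.6225 -0.2529  0.188 ]
 [ 0.4388 -0.3049  0.0279]
 [ 0.3912 -0.1338  0.0276]] [np.float64(0.2516), np.float64(0.1758), np.float64(0.2492), np.float64(0.1776)]
centre [ 0.50746089 -0.19364837  0.10818979]
edgeTop 104.92529647549196
edgeBot 105.54044947550551
L 15.284599388900675
R 15.824904736470614
slotL [ 0.5615 -0.1569  0.16  ]
slotR [ 0.5726 -0.1988  0.1597]
pegtip [ 0.5422 -0.1767  0.1923]
pivot [ 0.5451 -0.2407  0.1581]
knob [ 0.5119 -0.2962  0.1515]m2.py:14: DeprecationWarning: Arrays of 2-dimensional vectors are deprecated. Use arrays of 3-dimensional vectors instead. (deprecated in NumPy 2.0)
  print('handle',D,'off line',np.cross(ax,D-H),'along',np.dot(ax,D-H)-.052,'ax',V[:,1])
```

carry_out:
  linear:
    - [0,0,0]
    - [0,0,0]
    - [0,0,0]
    - [0,0,0]
    - [0,0,0]
    - [0,0,0]
    - [0,0,0]
    - [0,0,0]
    - [0,0,0]
    - [0,0,0]
    - [0,0,0]
    - [0,0,0]
  turn: [10.7,10.7,10.7,10.7,10.7,10.7,10.7,10.7,10.7,10.7,10.7,10.7]
  gripper: [-0.2,-0.2,-0.2,-0.2,-0.2,-0.2,-0.2,-0.2,-0.2,-0.2,-0.2,-0.2]
  grip_force: 30

```text
t: 1.6
tcp_pos: [0.147, 0.5297, 0.2526]
orientation: [0.001, 0.952, 0.307, -0.0]
force: [0.9, -0.0, 0.5]
opening: 0.597
finger_force: 0.0
```

carry_out:
  linear:
    - [0,0,0]
    - [0,0,0]
    - [0,0,0]
  turn: [10.7,10.7,5.2]
  gripper: [-0.2,-0.2,-0.2]

```text
t: 1.98
tcp_pos: [0.1558, 0.526, 0.2525]
orientation: [-0.001, 0.996, 0.09, -0.003]
force: [0.7, 0.1, -0.2]
opening: 0.599
finger_force: 0.0
```

```bash
cat >> h.py <<'E'
def go(tgt,yaw=None):
    "shift (cm, tool axes) from the present TCP to a world TCP target; also turn (deg)"
    p,r,s=tool();M=r.as_matrix()
    print('tcp',p.round(4),'yaw',np.degrees(np.arctan2(M[1,0],M[0,0])).round(2),'zax',M[:,2].round(3),'F',np.round(s['force'],1),'open',round(s['opening'],3),'ff',np.round(s['finger_force'],1),'t',s['t'])
    print('shift cm',((r.inv().apply(np.array(tgt)-p))*100).round(2))
E
python3 -c "
from h import *
go([.5916,.1525,.15]);print(get_state()['joint_pos'])"
```

```text
tcp [0.1558 0.526  0.2525] yaw 10.33 zax [-0.007  0.002 -1.   ] F [ 0.7  0.1 -0.2] open 0.599 ff 0.0 t 1.975
shift cm [36.24 44.58  9.88]
[1.17542633 0.0845551  1.3751395  0.00721794 1.68315326 2.56676447]
```

carry_out:
  linear:
    - [3.62,4.46,0]
    - [3.62,4.46,0.8]
    - [3.62,4.46,0.8]
    - [3.62,4.46,0.8]
    - [3.62,4.46,0.8]
    - [3.62,4.46,0.8]
    - [3.62,4.46,0.8]
    - [3.62,4.46,0.8]
    - [3.62,4.46,0.8]
    - [3.62,4.46,0.8]
    - [0,0,0]
  turn: [0,0,0,0,0,0,0,0,0,0,0]
  gripper: [-0.2,-0.2,-0.2,-0.2,-0.2,-0.2,-0.2,-0.2,-0.2,-0.2,-0.2]

```text
t: 3.35
tcp_pos: [0.5936, 0.1492, 0.1747]
orientation: [-0.001, 0.996, 0.088, -0.005]
force: [-0.7, 0.4, -0.0]
opening: 0.599
finger_force: 0.0
```

```bash
python3 -c "
from h import *
go([.5916,.1525,.0275]);print(get_state()['joint_pos'])"
```

```text
tcp [0.5936 0.1492 0.1747] yaw 10.05 zax [-0.01   0.001 -1.   ] F [-0.7  0.4 -0. ] open 0.599 ff 0.0 t 3.35
shift cm [-0.   -0.32 14.73]
[0.15228177 0.25736341 1.33062461 0.00270425 1.56317583 1.54770232]
```

carry_out:
  linear:
    - [0,-0.3,5]
    - [0,0,5]
    - [0,0,3.5]
    - [0,0,1.2]
    - [0,0,0]
    - [0,0,0]
    - [0,0,0]
    - [0,0,0]
    - [0,0,0]
  turn: [0,0,0,0,0,0,0,0,0]
  gripper: [-0.2,-0.2,-0.2,-0.2,1,1,1,1,1]
  grip_force: 30

```text
t: 4.47
tcp_pos: [0.5918, 0.1563, 0.0323]
orientation: [-0.002, 0.996, 0.09, -0.001]
force: [-0.1, 0.6, 5.5]
opening: 0.253
finger_force: 30.6
```

carry_out:
  linear:
    - [0,0,-2]
    - [0,0,-5]
    - [0,0,-6]
    - [0,0,-6]
    - [0,0,0]
  turn: [0,0,0,0,0]
  gripper: [1,1,1,1,1]

```text
t: 5.1
tcp_pos: [0.5947, 0.1558, 0.2294]
orientation: [-0.002, 0.996, 0.09, 0.004]
force: [0.9, 1.0, -1.2]
opening: 0.257
finger_force: 29.7
```

```bash
python3 -c "
from h import *
go([.5,-.1945,.26])
p,d=snap('scene','s1.png');cv2.imwrite('pics/s1c.png',cv2.resize(cv2.imread('pics/s1.png')[100:340,180:500],None,fx=2.5,fy=2.5))"
```

```text
tcp [0.5947 0.1558 0.2294] yaw 10.35 zax [ 0.009  0.005 -1.   ] F [ 0.9  1.  -1.2] open 0.257 ff 29.7 t 5.1
shift cm [-15.58  32.75  -3.31]
```

View pics/s1c.png

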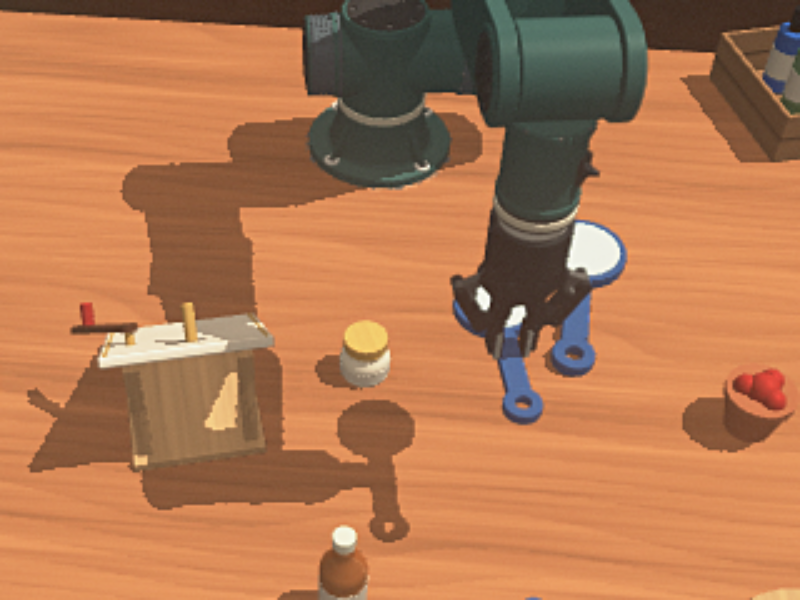

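The mirror is held horizontal, with its eye at about (522,405) in the crop, and the other objects are undisturbed. I check how far the fingertips reach past the mirror.

```bash
python3 - <<'E'
from h import *
Z=np.load('pics/scene.npz');p,d=Z['p'],Z['d'];W=cloud('scene',d)
hsv=cv2.cvtColor(p,cv2.COLOR_RGB2HSV)
b=cv2.inRange(hsv,(100,80,40),(130,255,255))>0
s=b&(W[...,2]>.12)&(abs(W[...,1]-.15)<.1)&(W[...,0]>.55);print('blue held',s.sum(),np.median(W[s],0),W[s][:,2].min(),W[s][:,2].max())
dk=(hsv[...,2]<70)&(d>0)&(W[...,2]>.1)&(abs(W[...,1]-.155)<.06)&(abs(W[...,0]-.595)<.04)
P=W[dk];
for lo in np.arange(.15,.30,.01):
    q=P[(P[:,2]>=lo)&(P[:,2]<lo+.01)]
    if len(q):print(round(lo,3),len(q),q.min(0).round(3),q.max(0).round(3))
x=cv2.imread('pics/s1.png')[205:275,345:425];cv2.imwrite('pics/s1d.png',cv2.resize(x,None,fx=8,fy=8,interpolation=cv2.INTER_CUBIC))
E
```

```text
blue held 249 [0.6387063  0.16401908 0.21084045] 0.2014414808305819 0.2954489851966754
0.2 5 [0.562 0.12  0.206] [0.632 0.152 0.209]
0.21 10 [0.592 0.137 0.213] [0.606 0.171 0.22 ]
0.22 18 [0.586 0.134 0.221] [0.607 0.181 0.23 ]
0.23 21 [0.584 0.133 0.23 ] [0.607 0.18  0.239]
0.24 9 [0.589 0.133 0.242] [0.606 0.172 0.25 ]
0.25 37 [0.583 0.121 0.251] [0.614 0.199 0.26 ]
0.26 38 [0.578 0.117 0.26 ] [0.615 0.205 0.269]
0.27 40 [0.575 0.109 0.27 ] [0.616 0.204 0.28 ]
0.28 54 [0.574 0.105 0.28 ] [0.617 0.212 0.29 ]
0.29 55 [0.592 0.098 0.29 ] [0.618 0.209 0.3  ]
```

View pics/s1d.png

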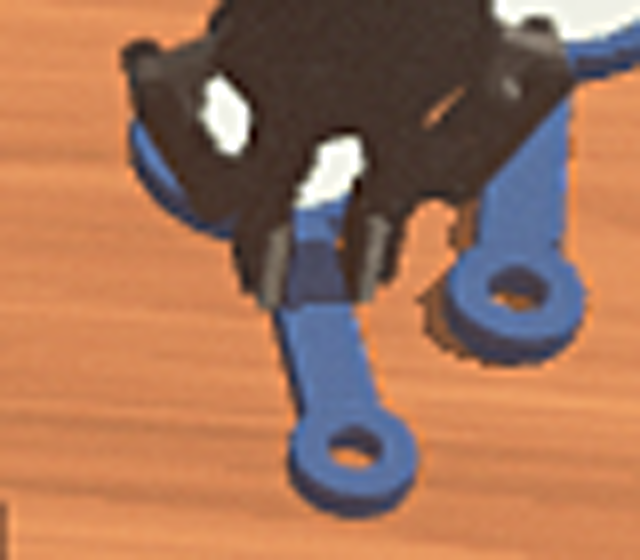

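The fingertips grip the top few millimetres of the handle, as intended. Now I compute the waypoints in the board frame.

```bash
cat >> h.py <<'E'
yw=np.radians(15.4);a=np.radians(40)
C=np.array([.5052,-.1942,.1063])
BX=np.array([np.cos(a)*np.cos(yw),np.cos(a)*np.sin(yw),np.sin(a)]);BY=np.array([-np.sin(yw),np.cos(yw),0]);BN=np.cross(BX,BY)
def B(x,y,n): return C+(BX*x+BY*y+BN*n)*1e-3
def toB(w): v=np.asarray(w)-C;return np.array([v@BX,v@BY,v@BN])*1e3
UP=np.array([0,0,.0228])
E
python3 - <<'E'
from h import *
s=B(8,7,61)+UP;e=B(-16,7,9.5)+UP
go(s+[0,0,.045]);print('start',s,'end',e)
E
```

```text
tcp [0.5932 0.1555 0.225 ] yaw 10.34 zax [ 0.001  0.004 -1.   ] F [-0.5 -0.2 -2.7] open 0.263 ff 29.7 t 5.15
shift cm [-18.29  32.42  -0.25]
start [ 0.4714472  -0.19623638  0.18097101] end [ 0.48563724 -0.19232779  0.12609282]
```

carry_out:
  linear:
    - [0,0,-1]
    - [-2.6,4.6,0]
    - [-2.6,4.6,0]
    - [-2.6,4.6,0]
    - [-2.6,4.6,0]
    - [-2.6,4.6,0]
    - [-2.6,4.6,0]
    - [-2.7,4.8,0]
    - [0,0,0]
    - [0,0,0]
  turn: [0,0,0,0,0,0,0,0,-5,0]
  gripper: [1,1,1,1,1,1,1,1,1,1]

```text
t: 6.4
tcp_pos: [0.4691, -0.1964, 0.2284]
orientation: [-0.003, 0.991, 0.132, -0.005]
force: [0.2, -0.2, -1.3]
opening: 0.252
finger_force: 29.8
```

```bash
python3 - <<'E'
from h import *
s=B(8,7,61)+UP;e=B(-16,7,9.5)+UP
go(s)
r=tool()[1];print('press shift',r.inv().apply(e-s)*100)
p,d=snap('top','t2.png');W=cloud('top',d);hsv=cv2.cvtColor(p,cv2.COLOR_RGB2HSV)
b=(cv2.inRange(hsv,(100,80,40),(130,255,255))>0)&(W[...,2]>.1)&(W[...,1]<0)
v,u=np.nonzero(b);print(len(v),u.min(),u.max(),v.min(),v.max(),np.median(W[b],0))
cv2.imwrite('pics/t2c.png',cv2.resize(cv2.cvtColor(p,cv2.COLOR_RGB2BGR)[190:340,340:480],None,fx=5,fy=4,interpolation=cv2.INTER_CUBIC))
E
```

```text
tcp [ 0.4691 -0.1964  0.2284] yaw 15.21 zax [-0.01   0.005 -1.   ] F [ 0.2 -0.2 -1.3] open 0.252 ff 29.8 t 6.4
shift cm [0.27 0.08 4.74]
press shift [1.5166887  0.03577557 5.47547948]
310 222 435 233 324 [ 0.43316602 -0.1832127   0.20839876]
```

View pics/t2c.png

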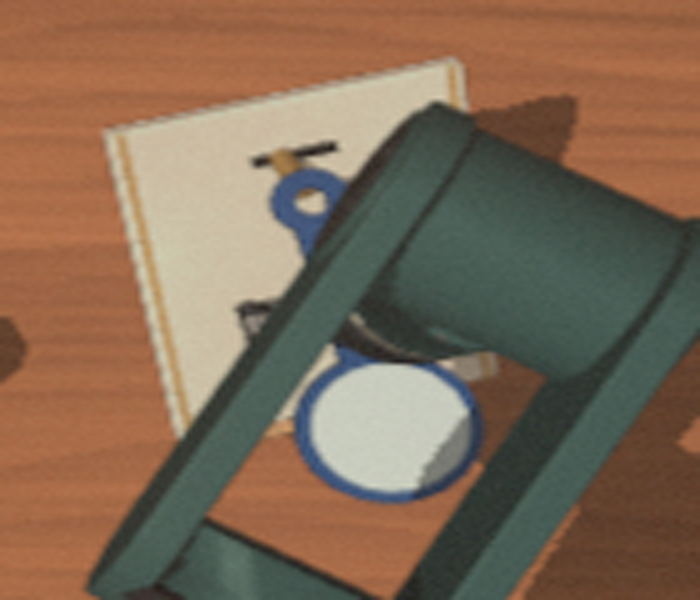

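The eye shows at crop (310,200), nearly above the peg tip. So I back off downslope first and come in square to the board, below the peg.

carry_out:
  linear:
    - [-3.6,0.1,0]
    - [1,0,1.2]
    - [1,0,1.2]
    - [1,0,1.2]
    - [0.9,0,1.1]
    - [0,0,0]
  turn: [0,0,0,0,0,0]
  gripper: [1,1,1,1,1,1]
  grip_force: 30

```text
t: 7.2
tcp_pos: [0.4668, -0.195, 0.1753]
orientation: [-0.005, 0.991, 0.133, -0.014]
force: [-1.1, -1.6, -1.8]
opening: 0.174
finger_force: 0.0
```

carry_out:
  linear:
    - [0.2,0,0.7]
    - [0.2,0,0.7]
    - [0.2,0,0.7]
    - [0.2,0,0.7]
    - [0,0,0]
  turn: [0,0,0,0,0]
  gripper: [1,1,1,1,1]

```text
t: 7.82
tcp_pos: [0.4805, -0.1937, 0.1546]
orientation: [-0.002, 0.991, 0.134, -0.003]
force: [-0.6, -0.1, -0.3]
opening: -0.005
finger_force: 0.0
```

```bash
python3 - <<'E'
from h import *
go(B(-16,7,9.5)+UP);print(toB(tool()[0]-UP))
E
```

```text
tcp [ 0.4805 -0.1937  0.1546] yaw 15.37 zax [-0.007  0.003 -1.   ] F [-0.6 -0.1 -0.3] open -0.005 ff 0.0 t 7.825
shift cm [0.55 0.01 2.85]
[-1.77639632  7.00408671 34.78740201]
```

The grip slipped and the fingers are shut empty. I retreat and look for the mirror.

carry_out:
  linear:
    - [0,0,-5]
    - [-2,0,-5]
    - [-6,4,0]
    - [-6,4,0]
    - [0,6,0]
    - [0,0,0]
  turn: [0,0,0,0,0,0]
  gripper: [1,1,-0.2,-0.2,-0.2,-0.2]

```text
t: 8.57
tcp_pos: [0.3952, -0.3549, 0.2537]
orientation: [-0.002, 0.991, 0.131, -0.004]
force: [-0.5, 0.8, -0.2]
opening: 0.6
finger_force: 0.0
```

```bash
python3 - <<'E'
from h import *
p,d=snap('top');p2,d2=snap('scene')
g=lambda p:cv2.cvtColor(p,cv2.COLOR_RGB2BGR)
a=cv2.resize(g(p)[190:330,330:480],(400,373),interpolation=cv2.INTER_CUBIC);b=cv2.resize(g(p2)[170:310,180:330],(400,373),interpolation=cv2.INTER_CUBIC)
cv2.imwrite('pics/look3.png',np.hstack([a,b]))
E
```

```text
(no output)
```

View pics/look3.png

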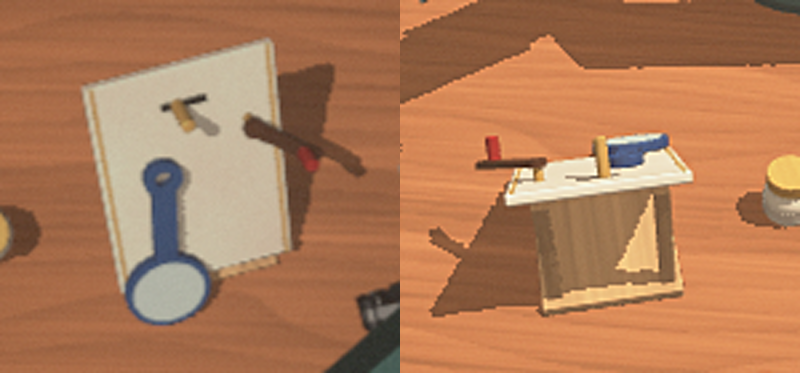

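The mirror landed face-up on the board. In the left half its eye is at (162,177) and its head at (168,288), partly over the lower edge. I measure its pose there.

```bash
cat > m3.py <<'E'
from m import *
b=(cv2.inRange(hsv,(100,80,40),(130,255,255))>0)&(W[...,2]>.02)
b[:,:360]=0;b[:,425:]=0;b[:230]=0;b[330:]=0
g=b.copy();ys,xs=np.nonzero(b)
h=cv2.convexHull(np.array([(x,y) for x,y in zip(xs,ys)],np.int32))
f=np.zeros(b.shape,np.uint8);cv2.fillPoly(f,[h],1)
f=(f>0)&((hsv[...,1]<50)|b)&(d>0)
P=W[f]
for i in range(4):
    o=P.mean(0);n=np.linalg.svd(P-o,full_matrices=False)[2][2];n*=np.sign(n[2]);P=P[abs((P-o)@n)<.005]
print('normal',n,'vs board deg',np.degrees(np.arccos(n@BN)),'centre',toB(o),len(P))
Q=np.array([ray(x,y,n,o) for x,y in zip(xs,ys)]);Qb=np.array([toB(q) for q in Q])
w,V=np.linalg.eigh(np.cov(Qb[:,:2].T))
hd=(Qb[:,0]<Qb[:,0].max()-45)&(Qb[:,0]>Qb[:,0].max()-90)
print('x range',Qb[:,0].min(),Qb[:,0].max(),'y',Qb[:,1].min(),Qb[:,1].max(),'n',Qb[:,2].min(),Qb[:,2].max())
pf=np.polyfit(Qb[hd,0],Qb[hd,1],1);print('handle yaw deg in board',np.degrees(np.arctan(pf[0])))
for x0 in range(-140,60,12):
    q=Qb[abs(Qb[:,0]-x0)<6]
    if len(q):print(x0,q[:,1].min().round(1),q[:,1].max().round(1),((q[:,1].min()+q[:,1].max())/2).round(1))
E
sed -i 's/^from h import \*/from h import */' m.py; python3 m3.py; python3 -c "
from h import *
go([.4,-.35,.25])"
```

```text
normal [-0.59843236 -0.15739177  0.78556129] vs board deg 1.8214985805749662 centre [-90.92159634  41.60683515  13.49963768] 663
x range -155.13254195891255 30.115655319124087 y 3.875616482616796 85.90713284819243 n 9.773483119292232 15.284029263476578
handle yaw deg in board -6.096466514300125
-140 6.2 81.5 43.9
-128 4.7 85.3 45.0
-116 3.9 85.9 44.9
-104 5.8 82.8 44.3
-92 12.5 78.2 45.3
-80 24.8 68.4 46.6
-68 30.2 50.1 40.1
-56 28.5 48.7 38.6
-44 26.9 47.0 36.9
-32 25.6 45.2 35.4
-20 24.0 46.1 35.0
-8 22.4 44.8 33.6
4 15.4 47.2 31.3
16 14.6 48.5 31.5
28 18.9 47.6 33.2
tcp [ 0.3957 -0.3521  0.2552] yaw 15.3 zax [-0.007  0.004 -1.   ] F [-0.2  0.6 -0.1] open 0.599 ff 0.0 t 8.675
shift cm [ 0.47 -0.08  0.51]
```

```bash
python3 - <<'E'
from h import *
g=B(-54,38.3,9);print(g,'board z under',.1063-.0347)
go([g[0],g[1],.20])
E
```

```text
[ 0.44957067 -0.16979651  0.07848387] board z under 0.0716
tcp [ 0.3957 -0.3521  0.2552] yaw 15.3 zax [-0.007  0.004 -1.   ] F [-0.2  0.6 -0.1] open 0.599 ff 0.0 t 8.675
shift cm [ 10.03 -16.13   5.55]
```

carry_out:
  linear:
    - [3.3,-5.3,0]
    - [3.3,-5.3,0]
    - [3.4,-5.5,2]
    - [0,0,3.5]
    - [0,0,0]
    - [0,0,0]
  turn: [0,0,0,0,7.7,0]
  gripper: [0.05,0.05,0.05,0.05,0.05,0.05]
  grip_force: 60

```text
t: 9.43
tcp_pos: [0.4479, -0.1732, 0.2027]
orientation: [-0.001, 0.998, 0.069, -0.003]
force: [0.7, -0.2, 1.4]
opening: 0.473
finger_force: 0.0
```

```bash
python3 - <<'E'
from h import *
g=B(-54,38.3,9)
go([g[0],g[1],.106])
E
```

```text
tcp [ 0.4479 -0.1732  0.2027] yaw 7.88 zax [-0.005  0.002 -1.   ] F [ 0.7 -0.2  1.4] open 0.473 ff 0.0 t 9.425
shift cm [ 0.26 -0.28  9.67]
```

carry_out:
  linear:
    - [0.25,-0.3,3]
    - [0,0,3]
    - [0,0,2.5]
    - [0,0,1]
    - [0,0,0]
    - [0,0,0]
    - [0,0,0.15]
    - [0,0,0]
  turn: [0,0,0,0,0,0,0,0]
  gripper: [0.05,0.05,0.05,0.05,0.05,0.05,0.05,0.05]

```text
t: 10.42
tcp_pos: [0.4497, -0.1713, 0.1061]
orientation: [-0.001, 0.998, 0.067, -0.003]
force: [0.2, 0.5, 1.0]
opening: 0.475
finger_force: 0.0
```

carry_out:
  linear:
    - [0,0,0.2]
    - [0,0,0]
    - [0,0,0.2]
    - [0,0,0]
  turn: [0,0,0,0]
  gripper: [0.05,0.05,0.05,0.05]

```text
t: 10.92
tcp_pos: [0.4492, -0.1711, 0.1013]
orientation: [-0.002, 0.998, 0.067, -0.003]
force: [-0.2, 0.7, -0.4]
opening: 0.477
finger_force: 0.0
```

carry_out:
  linear:
    - [0,0,0.2]
    - [0,0,0]
    - [0,0,0]
  turn: [0,0,0]
  gripper: [0.05,0.05,0.05]

```text
t: 11.3
tcp_pos: [0.4494, -0.1711, 0.0996]
orientation: [-0.002, 0.998, 0.067, -0.003]
force: [0.4, 0.2, -0.5]
opening: 0.473
finger_force: 0.0
```

carry_out:
  linear:
    - [0,0,0.2]
    - [0,0,0]
    - [0,0,0]
  turn: [0,0,0]
  gripper: [0.05,0.05,0.05]

```text
t: 11.68
tcp_pos: [0.4493, -0.1711, 0.0975]
orientation: [-0.002, 0.998, 0.067, -0.003]
force: [0.7, -1.1, -1.0]
opening: 0.477
finger_force: 0.0
```

carry_out:
  linear:
    - [0,0,0]
    - [0,0,0]
    - [0,0,0]
    - [0,0,0]
  turn: [0,0,0,0]
  gripper: [1,1,1,1]
  grip_force: 50

```text
t: 12.18
tcp_pos: [0.4494, -0.1712, 0.0978]
orientation: [-0.001, 0.998, 0.067, -0.003]
force: [-1.0, 0.2, 1.3]
opening: 0.265
finger_force: 48.8
```

```bash
python3 - <<'E'
from h import *
go(tool()[0]+BN*.055);r=tool()[1]
print('per cm: X',r.inv().apply(BX),'Y',r.inv().apply(BY),'N',r.inv().apply(BN))
E
```

```text
tcp [ 0.4494 -0.1712  0.0978] yaw 7.66 zax [-0.006  0.003 -1.   ] F [-1.   0.2  1.3] open 0.265 ff 48.8 t 12.175
shift cm [-3.53  0.46 -4.19]
per cm: X [ 0.755421   -0.10537864 -0.64671049] Y [-0.13475971 -0.99087005  0.00404544] N [-0.64123236  0.08409451 -0.76272484]
```

carry_out:
  linear:
    - [-0.3,0.05,-0.4]
    - [-0.6,0.1,-0.8]
    - [-0.9,0.1,-1]
    - [-0.9,0.1,-1]
    - [-0.8,0.1,-1]
    - [0,0,0]
    - [0,0,0]
  turn: [0,0,0,0,0,0,0]
  gripper: [1,1,1,1,1,1,1]

```text
t: 13.05
tcp_pos: [0.4155, -0.1804, 0.1397]
orientation: [-0.002, 0.998, 0.067, -0.003]
force: [-0.0, -0.1, -1.7]
opening: 0.262
finger_force: 48.7
```

```bash
cat > m4.py <<'E'
from h import *
import sys
# held mirror in both views: normal, eye centre (top of mirror) in board coordinates
out={}
for nme in('top','scene'):
    p,d=snap(nme);W=cloud(nme,d);hsv=cv2.cvtColor(p,cv2.COLOR_RGB2HSV)
    X=(W-C)@np.stack([BX,BY,BN],1)*1e3
    b=(cv2.inRange(hsv,(100,80,30),(130,255,255))>0)&(X[...,2]>15)&(X[...,2]<120)&(X[...,0]>-220)&(X[...,0]<140)&(abs(X[...,1])<95)
    out[nme]=(p,d,W,X,b);print(nme,b.sum())
p,d,W,X,b=out['top']
f=b|((hsv:=cv2.cvtColor(p,cv2.COLOR_RGB2HSV))[...,1]<50)&(X[...,2]>15)&(X[...,2]<120)&(X[...,0]<-20)&(X[...,0]>-220)&(abs(X[...,1])<95)&(hsv[...,2]>120)
P=X[f]
for i in range(6):
    o=np.median(P,0) if i==0 else P.mean(0);n=np.linalg.svd(P-o,full_matrices=False)[2][2];n*=np.sign(n[2]);P=P[abs((P-o)@n)<(12,8,6,5,4,4)[i]]
print('normal in board',n.round(3),'pts',len(P),'xr',P[:,0].min(),P[:,0].max(),'height at x=0',o[2]+(n[0]*o[0])/n[2],'o',o.round(1))
np.savez('pics/held.npz',n=n,o=o)
g=lambda p:cv2.cvtColor(p,cv2.COLOR_RGB2BGR)
a=cv2.resize(g(out['top'][0])[190:330,330:480],(400,373),interpolation=cv2.INTER_CUBIC);c=cv2.resize(g(out['scene'][0])[150:290,180:330],(400,373),interpolation=cv2.INTER_CUBIC)
cv2.imwrite('pics/'+sys.argv[1],np.hstack([a,c]))
E
python3 m4.py look4.png; python3 -c "
from h import *
go([0,0,0])"
```

```text
top 67
scene 86
normal in board [ 0.017 -0.002  1.   ] pts 482 xr -166.3906857502622 32.92407387340909 height at x=0 66.7722650653006 o [-118.7   45.    68.8]
tcp [ 0.4154 -0.1802  0.1393] yaw 7.66 zax [-0.007  0.003 -1.   ] F [-0.6 -0.6 -1.9] open 0.263 ff 48.7 t 13.15
shift cm [-38.68 -23.34  14.27]
```

View pics/look4.png

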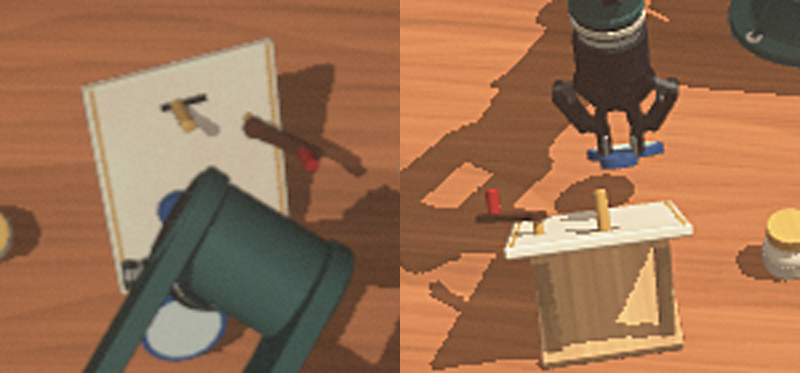

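The mirror is firmly held, parallel to the board within 1°. I move the eye over the peg tip at constant height and check the alignment.

carry_out:
  linear:
    - [1.2,0.3,-1]
    - [1.5,0.4,-1.2]
    - [1.5,0.4,-1.2]
    - [1.2,0.3,-1]
    - [0.5,0.1,-0.4]
    - [0,0,0]
    - [0,0,0]
  turn: [0,0,0,0,0,0,0]
  gripper: [1,1,1,1,1,1,1]

```text
t: 14.02
tcp_pos: [0.4757, -0.1873, 0.1866]
orientation: [-0.002, 0.998, 0.067, -0.004]
force: [-0.4, 0.8, -2.4]
opening: 0.262
finger_force: 48.8
```

```bash
python3 m4.py look5.png; python3 -c "
from h import *
go([0,0,0]);a=np.array([.4154,-.1802,.1393]);print(toB(tool()[0])-toB(a))
p=np.load('pics/top.npz')['p'];q=np.load('pics/scene.npz')['p']
A=cv2.resize(p[205:265,370:440],(400,343),interpolation=cv2.INTER_CUBIC);B_=cv2.resize(q[195:255,225:295],(400,343),interpolation=cv2.INTER_CUBIC)
cv2.imwrite('pics/look5c.png',cv2.cvtColor(np.hstack([A,B_]),cv2.COLOR_RGB2BGR))"
```

```text
top 91
scene 103
normal in board [0.026 0.01  1.   ] pts 602 xr -94.69896082718581 99.90749936771807 height at x=0 67.60807585677267 o [-49.1  22.1  68.9]
tcp [ 0.4757 -0.1873  0.1867] yaw 7.64 zax [-0.007  0.003 -1.   ] F [-0.3 -0.1 -1.7] open 0.26 ff 48.8 t 14.125
shift cm [-44.53 -24.81  19.08]
[ 73.56872108 -22.89602865   0.20361565]
```

View pics/look5c.png

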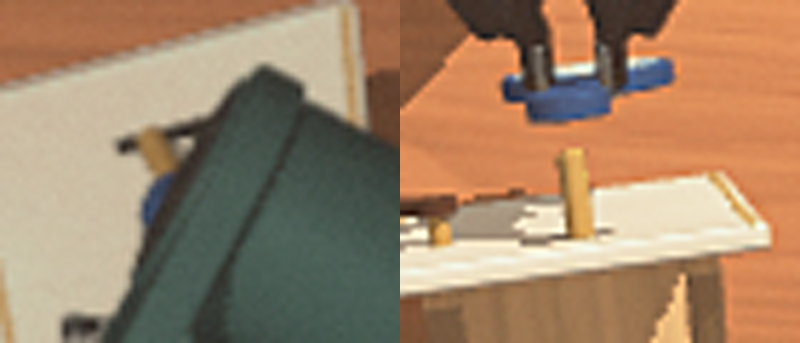

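The scene half of the crop shows the eye ring spanning columns 526–610, centre 568. The peg tip is at (572,152) and its base at (579,235), and extending the peg line reaches about 568 at the ring, so y looks aligned. I use depth for the alignment along the slope.

```bash
cat > m5.py <<'E'
from h import *
Z=np.load('pics/scene.npz');p,d=Z['p'],Z['d'];W=cloud('scene',d);hsv=cv2.cvtColor(p,cv2.COLOR_RGB2HSV)
X=(W-C)@np.stack([BX,BY,BN],1)*1e3
nb=(abs(X[...,1])<60)&(X[...,0]>55)&(X[...,0]<125)&(d>0)
b=(cv2.inRange(hsv,(100,80,30),(130,255,255))>0)&nb&(X[...,2]>-10)
g=(cv2.inRange(hsv,(12,90,90),(28,255,255))>0)&nb&(X[...,2]>4)&(X[...,2]<48)&(abs(X[...,1])<22)
for nm,m in(('ring',b),('peg',g)):
    Q=X[m];print(nm,len(Q),'y',Q[:,1].min().round(1),Q[:,1].max().round(1),'x',np.percentile(Q[:,0],[5,50,90,100]).round(1),'n',Q[:,2].min().round(1),Q[:,2].max().round(1))
    v,u=np.nonzero(m)
    for r in np.unique(v):
        k=v==r;q=X[r,u[k]];print(r,u[k].min(),u[k].max(),'x',q[:,0].round(0).astype(int).tolist(),'y',q[:,1].mean().round(1),'n',q[:,2].mean().round(1))
E
python3 m5.py
```

```text
ring 62 y -7.6 26.2 x [ 67.6 100.4 105.7 109.5] n 55.5 67.2
210 251 259 x [59, 62, 66, 68, 74, 69, 79, 83, 84] y 14.1 n 66.8
211 248 260 x [82, 89, 82, 77, 99, 99, 104, 104, 103, 99, 100, 95] y 11.9 n 65.8
212 249 260 x [93, 101, 103, 104, 100, 103, 104, 104, 102, 98, 99, 96] y 11.8 n 63.7
213 247 260 x [94, 100, 105, 104, 106, 102, 105, 105, 98, 97] y 13.0 n 61.0
214 251 260 x [102, 106, 106, 107, 108, 102, 106, 101, 102, 98] y 13.6 n 58.5
215 248 256 x [98, 98, 101, 99, 106, 106, 104, 110, 101] y 4.4 n 56.9
peg 69 y 2.2 15.1 x [84.5 89.4 91.7 95.2] n 4.5 39.9
221 253 256 x [82, 91, 89, 87] y 9.0 n 39.4
222 252 257 x [84, 86, 93, 90, 91, 85] y 8.6 n 36.9
223 253 257 x [91, 91, 91, 85, 83] y 9.6 n 34.2
224 253 257 x [85, 92, 90, 88, 85] y 9.3 n 31.6
225 253 257 x [92, 90, 93, 89, 85] y 8.9 n 29.1
226 253 257 x [92, 88, 90, 90, 88] y 8.6 n 26.5
227 253 257 x [89, 91, 86, 90, 91] y 8.2 n 23.9
228 253 257 x [86, 90, 90, 95, 88] y 7.9 n 21.3
229 253 257 x [84, 86, 91, 89, 89] y 7.6 n 18.5
230 254 257 x [88, 93, 91, 89] y 8.5 n 16.0
231 254 258 x [90, 89, 92, 90, 85] y 9.5 n 13.1
232 254 258 x [90, 90, 91, 87, 88] y 9.1 n 10.5
233 254 258 x [89, 88, 89, 90, 86] y 8.8 n 7.8
234 254 258 x [89, 90, 92, 91, 88] y 8.5 n 5.4
```

carry_out:
  linear:
    - [-0.08,0.01,0.06]
    - [0.35,-0.05,0.42]
    - [0.35,-0.05,0.42]
    - [0,0,0]
    - [0,0,0]
  turn: [0,0,0,0,0]
  gripper: [1,1,1,1,1]

```text
t: 14.75
tcp_pos: [0.4823, -0.1857, 0.1782]
orientation: [-0.002, 0.998, 0.067, -0.003]
force: [0.0, -0.2, -1.9]
opening: 0.258
finger_force: 48.8
```

carry_out:
  linear:
    - [0.19,-0.03,0.23]
    - [0,0,0]
    - [0.19,-0.03,0.23]
    - [0,0,0]
    - [0,0,0]
  turn: [0,0,0,0,0]
  gripper: [1,1,1,1,1]

```text
t: 15.38
tcp_pos: [0.4859, -0.1846, 0.1737]
orientation: [-0.002, 0.998, 0.067, -0.003]
force: [-0.7, -0.4, -2.0]
opening: 0.261
finger_force: 48.8
```

```bash
cat > st.py <<'E'
from h import *
go([.4757,-.1873,.1867]);a=np.array([.4757,-.1873,.1867]);print('moved in board',(toB(tool()[0])-toB(a)).round(2),'F board',[round(float(np.dot(get_state()['force'],v)),2) for v in(BX,BY,BN)],get_state()['moment'])
E
python3 st.py
```

```text
tcp [ 0.4859 -0.1846  0.1737] yaw 7.65 zax [-0.006  0.003 -1.   ] F [-0.7 -0.4 -2. ] open 0.261 ff 48.8 t 15.375
shift cm [-1.06  0.12 -1.3 ]
moved in board [ -0.3   -0.15 -16.77] F board [-1.85, -0.21, -1.01] [ 0.02591224 -0.01232301  0.01442015]
```

carry_out:
  linear:
    - [0.19,-0.02,0.23]
    - [0.13,-0.02,0.15]
    - [0,0,0]
    - [0,0,0]
  turn: [0,0,0,0]
  gripper: [1,1,1,1]

```text
t: 15.88
tcp_pos: [0.489, -0.1838, 0.1698]
orientation: [-0.002, 0.998, 0.067, -0.003]
force: [-0.0, 0.1, -2.0]
opening: 0.259
finger_force: 48.7
```

```bash
python3 st.py; python3 -c "
from h import *
snap('scene')"; python3 m5.py | grep -v '^2[2-9]'
```

```text
tcp [ 0.489  -0.1838  0.1698] yaw 7.65 zax [-0.006  0.003 -1.   ] F [-0.   0.1 -2. ] open 0.259 ff 48.7 t 15.875
shift cm [-1.37  0.16 -1.68]
moved in board [ -0.32  -0.19 -21.76] F board [-1.27, 0.13, -1.53] [-0.02428371  0.00033104 -0.01062875]
ring 66 y -7.7 26.1 x [ 64.6 100.5 105.6 108.3] n 33.6 46.0
217 259 259 x [56] y 22.6 n 46.0
218 253 260 x [57, 63, 65, 65, 69, 73, 75, 77] y 15.4 n 45.1
219 251 261 x [82, 77, 79, 78, 76, 73, 100, 100, 98, 97] y 13.2 n 44.1
peg 50 y 2.4 15.0 x [84.2 89.4 92.  94.4] n 4.5 30.1
```

The ring back is now at about 32 mm while the peg tip is at 40 mm, with no contact force and no brass showing above the ring. So the peg is in the eye, and I lower further.

carry_out:
  linear:
    - [0.26,-0.03,0.31]
    - [0.26,-0.03,0.31]
    - [0.26,-0.03,0.31]
    - [0,0,0]
    - [0,0,0]
  turn: [0,0,0,0,0]
  gripper: [1,1,1,1,1]

```text
t: 16.55
tcp_pos: [0.4965, -0.1818, 0.1605]
orientation: [-0.002, 0.998, 0.067, -0.003]
force: [0.3, -0.5, -1.8]
opening: 0.262
finger_force: 48.8
```

carry_out:
  linear:
    - [0.26,-0.03,0.31]
    - [0.26,-0.03,0.31]
    - [0.19,-0.03,0.23]
    - [0,0,0]
    - [0,0,0]
  turn: [0,0,0,0,0]
  gripper: [1,1,1,1,1]

```text
t: 17.18
tcp_pos: [0.5034, -0.18, 0.152]
orientation: [-0.002, 0.998, 0.067, -0.003]
force: [0.0, -0.8, -1.3]
opening: 0.255
finger_force: 48.8
```

```bash
python3 st.py; python3 -c "
from h import *
snap('scene')"; python3 m5.py | egrep 'ring|peg'
```

```text
tcp [ 0.5034 -0.18    0.152 ] yaw 7.66 zax [-0.006  0.003 -1.   ] F [ 0.  -0.8 -1.3] open 0.255 ff 48.8 t 17.175
shift cm [-2.87  0.34 -3.45]
moved in board [ -0.32  -0.33 -45.  ] F board [-0.98, -0.75, -0.92] [-0.01886069 -0.0094993  -0.00690152]
ring 56 y -7.8 26.4 x [ 71.9 100.5 105.3 109.4] n 11.6 22.4
peg 42 y 2.2 14.4 x [84.7 89.3 94.2 95. ] n 4.4 39.9
```

carry_out:
  linear:
    - [0.19,-0.02,0.23]
    - [0.13,-0.02,0.15]
    - [0,0,0]
    - [0,0,0]
  turn: [0,0,0,0]
  gripper: [1,1,1,1]

```text
t: 17.73
tcp_pos: [0.5065, -0.1792, 0.1482]
orientation: [-0.002, 0.998, 0.067, -0.003]
force: [-0.3, 0.0, -1.0]
opening: 0.261
finger_force: 48.8
```

carry_out:
  linear:
    - [0.13,-0.02,0.15]
    - [0,0,0]
    - [0,0,0]
  turn: [0,0,0]
  gripper: [1,1,1]

```text
t: 18.1
tcp_pos: [0.5078, -0.1788, 0.1466]
orientation: [-0.002, 0.998, 0.067, -0.003]
force: [-0.6, 0.8, -1.1]
opening: 0.264
finger_force: 48.8
```

```bash
python3 st.py; python3 -c "
from h import *
snap('scene')"; python3 m5.py | egrep 'ring|peg'
```

```text
tcp [ 0.5078 -0.1788  0.1466] yaw 7.65 zax [-0.006  0.003 -1.   ] F [-0.6  0.8 -1.1] open 0.264 ff 48.8 t 18.1
shift cm [-3.31  0.4  -3.99]
moved in board [ -0.33  -0.32 -52.  ] F board [-0.98, 0.95, -0.63] [ 0.02495658 -0.00413115  0.04677802]
ring 54 y -6.0 27.8 x [ 81.5 101.7 105.9 110.4] n 3.9 15.5
peg 50 y 2.2 15.0 x [84.4 89.5 92.8 97. ] n 14.8 40.0
```

The ring back is 3–4 mm off the board. I release and retract square to the board.

carry_out:
  linear:
    - [0,0,0]
    - [0,0,0]
    - [0,0,0]
    - [0,0,0]
  turn: [0,0,0,0]
  gripper: [0.1,0.0,-0.05,-0.05]
  grip_force: 20

```text
t: 18.65
tcp_pos: [0.5078, -0.1788, 0.1468]
orientation: [-0.001, 0.998, 0.067, -0.003]
force: [0.1, 0.4, 0.0]
opening: 0.526
finger_force: 0.0
```

carry_out:
  linear:
    - [-0.5,0.07,-0.6]
    - [-1.2,0.15,-1.5]
    - [-2.5,0.3,-3]
    - [-4,0.5,-3]
    - [-4,0,-2]
    - [0,0,0]
  turn: [0,0,0,0,0,0]
  gripper: [-0.05,-0.05,-0.05,-0.05,-0.05,-0.05]

```text
t: 19.4
tcp_pos: [0.3877, -0.2065, 0.2523]
orientation: [0.001, 0.998, 0.065, -0.0]
force: [0.3, 0.3, 0.7]
opening: 0.525
finger_force: 0.0
```

```bash
cat > m6.py <<'E'
from h import *
import cv2
p,d=snap('top');W=cloud('top',d);hsv=cv2.cvtColor(p,cv2.COLOR_RGB2HSV);X=(W-C)@np.stack([BX,BY,BN],1)*1e3
roi=(X[...,2]>3)&(X[...,2]<26)&(abs(X[...,0])<135)&(X[...,1]>-50)&(X[...,1]<70)&(d>0)
b=(cv2.inRange(hsv,(100,80,30),(130,255,255))>0)&roi
Q=X[b];print('blue',len(Q),'x',Q[:,0].min(),Q[:,0].max(),'y',Q[:,1].min(),Q[:,1].max())
f=roi&(((hsv[...,1]<50)&(X[...,2]>8)&(X[...,0]<-20))|b);P=X[f]
for i in range(4):
    o=P.mean(0);n=np.linalg.svd(P-o,full_matrices=False)[2][2];n*=np.sign(n[2]);P=P[abs((P-o)@n)<(6,5,4,4)[i]]
print('tilt rad',np.arccos(n[2]),n.round(3),'top n at eye',o[2]-(n[0]*(85-o[0])+n[1]*(7-o[1]))/n[2],'at head',o[2]-n[0]*(-52-o[0])/n[2],len(P))
h=Q[Q[:,0]<-10];e=Q[Q[:,0]>66];hc=(h.min(0)+h.max(0))/2;print('head y',hc[1],'xmin',h[:,0].min(),'eye y',(e[:,1].min()+e[:,1].max())/2)
r=cv2.inRange(hsv,(172,120,80),(180,255,255))|cv2.inRange(hsv,(0,160,80),(4,255,255));r[:, :400]=0;r[:200]=0;r[290:]=0
k=(r>0)&(X[...,2]>20)&(X[...,2]<60);K=X[k];print('knob',len(K),K.mean(0),K.min(0),K.max(0))
c=cv2.resize(cv2.cvtColor(p,cv2.COLOR_RGB2BGR)[195:310,355:475],None,fx=5,fy=5,interpolation=cv2.INTER_CUBIC);cv2.imwrite('pics/look6.png',c)
E
python3 m6.py;python3 st.py;python3 -c "
from h import *
snap('scene')"; python3 m5.py | egrep 'ring|peg'
```

```text
blue 411 x -88.57386680612753 103.78667286195025 y -20.303727515819237 62.96133911643373
tilt rad 0.006994914948209953 [0.003 0.006 1.   ] top n at eye 11.790631042658202 at head 12.157491984299945 905
head y 21.328805800307244 xmin -88.57386680612753 eye y 7.919109534256017
knob 33 [  14.33167815 -100.1494435    41.52021218] [   4.39390727 -105.31225978   26.54238158] [ 21.02960886 -96.02378656  50.64945049]
tcp [ 0.3884 -0.206   0.2507] yaw 7.54 zax [-0.002  0.    -1.   ] F [-0.2  0.2 -0.2] open 0.522 ff 0.0 t 19.45
shift cm [ 8.92 -0.71  6.38]
moved in board [-27.19   5.16 106.33] F board [-0.23, 0.24, -0.08] [-0.00950273 -0.01697018 -0.01800925]
ring 49 y -6.3 24.9 x [ 70.4  99.6 103.1 108.8] n 0.9 12.0
peg 53 y 2.2 15.1 x [86.  89.4 93.5 94.6] n 12.2 39.9
```

The mirror hangs flat with 0.007 rad tilt and about 0.10 rad yaw, eye on the peg. Next is the keeper, so I plan the knob's arc.

```bash
cat > kp.py <<'E'
from h import *
print('pivot seen',toB([.5451,-.2407,.1581]))
def kn(a): return B(51-58*np.cos(a),-58+58*np.sin(a),40)+[0,0,.014]
if __name__=='__main__':
    s=kn(-.848);go(s+[0,0,.06]);print(s)
    r=tool()[1];A=np.append(np.arange(-.848,1.4,.22),1.5)
    for i in range(1,len(A)):print(A[i].round(2),(r.inv().apply(kn(A[i])-kn(A[i-1]))*100).round(2))
E
python3 kp.py
```

```text
pivot seen [ 53.30474912 -55.42612538  22.89210226]
tcp [ 0.3887 -0.2056  0.2494] yaw 7.6 zax [-0.004  0.002 -1.   ] F [-0.2  0.5 -0.1] open 0.526 ff 0.0 t 19.5
shift cm [11.5  10.69  2.97]
[ 0.51669561 -0.29631115  0.1590627 ]
-0.63 [-0.78 -0.84  0.56]
-0.41 [-0.63 -1.03  0.41]
-0.19 [-0.45 -1.17  0.24]
0.03 [-0.25 -1.25  0.07]
0.25 [-0.03 -1.27 -0.11]
0.47 [ 0.18 -1.23 -0.29]
0.69 [ 0.39 -1.13 -0.45]
0.91 [ 0.57 -0.97 -0.59]
1.13 [ 0.73 -0.77 -0.7 ]
1.35 [ 0.86 -0.53 -0.78]
1.5 [ 0.63 -0.21 -0.55]
```

carry_out:
  linear:
    - [4,3.6,0]
    - [4,3.6,0]
    - [3.5,3.5,1]
    - [0,0,2]
    - [0,0,3]
    - [0,0,2]
    - [0,0,0]
    - [0,0,0]
  turn: [0,0,0,0,0,0,0,0]
  gripper: [-0.05,-0.05,-0.05,-0.05,-0.05,-0.05,-0.05,-0.05]
  grip_force: 20

```text
t: 20.5
tcp_pos: [0.5172, -0.2958, 0.1675]
orientation: [-0.002, 0.998, 0.067, -0.003]
force: [-0.4, -0.2, 1.0]
opening: 0.521
finger_force: 0.0
```

```bash
python3 -c "
from kp import *
go(kn(-.848));snap('scene')
p=np.load('pics/scene.npz');q,d=p['p'],p['d'];W=cloud('scene',d);hsv=cv2.cvtColor(q,cv2.COLOR_RGB2HSV);X=(W-C)@np.stack([BX,BY,BN],1)*1e3
r=(cv2.inRange(hsv,(172,120,60),(180,255,255))|cv2.inRange(hsv,(0,160,60),(5,255,255)))>0
r&=(X[...,2]>15)&(X[...,2]<60)&(X[...,1]<-30)&(X[...,1]>-130)&(abs(X[...,0])<80)
K=X[r];print(len(K),K.mean(0),K.min(0),K.max(0))"
```

```text
pivot seen [ 53.30474912 -55.42612538  22.89210226]
tcp [ 0.5172 -0.2958  0.1675] yaw 7.69 zax [-0.006  0.003 -1.   ] F [-0.4 -0.2  1. ] open 0.521 ff 0.0 t 20.5
shift cm [-0.05  0.04  0.85]
34 [  17.96341675 -100.06677598   35.40217177] [  13.61699187 -105.62374911   24.35233157] [ 24.31966646 -93.81932304  46.90082709]
```

carry_out:
  linear:
    - [0,0,0.5]
    - [0,0,0.35]
    - [0,0,0]
    - [0,0,0]
    - [0,0,0]
    - [0,0,0]
    - [0,0,0]
    - [0,0,0]
  turn: [0,0,0,0,0,0,0,0]
  gripper: [-0.05,-0.05,-0.05,1,1,1,1,1]
  grip_force: 20

```text
t: 21.55
tcp_pos: [0.5164, -0.2965, 0.1589]
orientation: [-0.001, 0.998, 0.067, -0.003]
force: [-1.0, -3.3, 0.2]
opening: 0.157
finger_force: 19.5
```

The fingers stopped at 13 mm with 19.5 N, so the knob is held. Now I lead it round.

carry_out:
  linear:
    - [-0.78,-0.84,0.56]
    - [-0.63,-1.03,0.41]
    - [-0.45,-1.17,0.24]
    - [-0.25,-1.25,0.07]
    - [-0.03,-1.27,-0.11]
    - [0,0,0]
  turn: [0,0,0,0,0,0]
  gripper: [1,1,1,1,1,1]

```text
t: 22.3
tcp_pos: [0.4853, -0.2419, 0.1461]
orientation: [-0.003, 0.998, 0.067, -0.006]
force: [-6.1, -1.0, 0.2]
opening: 0.157
finger_force: 20.8
```

```bash
python3 -c "
from kp import *
go(kn(.25));go(kn(1.5))"
```

```text
pivot seen [ 53.30474912 -55.42612538  22.89210226]
tcp [ 0.4853 -0.2419  0.1461] yaw 7.69 zax [-0.013  0.006 -1.   ] F [-6.1 -1.   0.2] open 0.157 ff 20.8 t 22.3
shift cm [ 0.26  0.26 -0.16]
tcp [ 0.4853 -0.2419  0.1461] yaw 7.69 zax [-0.013  0.006 -1.   ] F [-6.1 -1.   0.2] open 0.157 ff 20.8 t 22.3
shift cm [ 3.59 -4.61 -3.51]
```

carry_out:
  linear:
    - [0.18,-1.23,-0.29]
    - [0.39,-1.13,-0.45]
    - [0.57,-0.97,-0.59]
    - [0.73,-0.77,-0.7]
    - [0,0,0]
    - [0,0,0]
  turn: [0,0,0,0,0,0]
  gripper: [1,1,1,1,1,1]

```text
t: 23.05
tcp_pos: [0.5015, -0.2001, 0.1685]
orientation: [-0.002, 0.998, 0.067, -0.002]
force: [-2.3, 0.6, 3.4]
opening: 0.159
finger_force: 20.6
```

```bash
python3 -c "
from kp import *
go(kn(1.13));go(kn(1.5));k=toB(tool()[0]-[0,0,.014]);print(k,np.arctan2(k[1]+58,51-k[0]))"
```

```text
pivot seen [ 53.30474912 -55.42612538  22.89210226]
tcp [ 0.5015 -0.2001  0.1685] yaw 7.7 zax [-0.005  0.003 -1.   ] F [-2.3  0.6  3.4] open 0.159 ff 20.6 t 23.05
shift cm [-0.03  0.09  0.07]
tcp [ 0.5015 -0.2001  0.1685] yaw 7.7 zax [-0.005  0.003 -1.   ] F [-2.3  0.6  3.4] open 0.159 ff 20.6 t 23.05
shift cm [ 1.46 -0.66 -1.27]
[27.02846051 -4.66035539 40.20530462] 1.148430504905059
```

carry_out:
  linear:
    - [0.5,-0.3,-0.42]
    - [0.5,-0.22,-0.43]
    - [0.46,-0.14,-0.42]
    - [0,0,0]
    - [0,0,0]
    - [0,0,0]
  turn: [0,0,0,0,0,0]
  gripper: [1,1,1,1,1,1]

```text
t: 23.8
tcp_pos: [0.5148, -0.1922, 0.1808]
orientation: [-0.001, 0.998, 0.067, -0.003]
force: [-4.3, -0.3, 5.6]
opening: 0.157
finger_force: 20.0
```

```bash
python3 -c "
from kp import *
go(kn(1.5));k=toB(tool()[0]-[0,0,.014]);print(k,np.arctan2(k[1]+58,51-k[0]))"
```

```text
pivot seen [ 53.30474912 -55.42612538  22.89210226]
tcp [ 0.5148 -0.1922  0.1808] yaw 7.64 zax [-0.006  0.002 -1.   ] F [-4.3 -0.3  5.6] open 0.157 ff 20.0 t 23.8
shift cm [ 0.04 -0.06 -0.03]
[46.32726684 -0.65027156 40.07342357] 1.4894980525645207
```

carry_out:
  linear:
    - [0,0,0]
    - [0,0,0]
    - [0,0,0]
    - [-0.6,0.08,-0.7]
    - [-1.2,0.15,-1.5]
    - [-2.5,0.3,-3]
    - [-4,0,-3]
    - [-5,0,-2]
    - [0,0,0]
    - [0,0,0]
  turn: [0,0,0,0,0,0,0,0,0,0]
  gripper: [0.3,0.3,0.3,0.3,0.3,0.3,0.3,0.3,0.3,0.3]

```text
t: 25.05
tcp_pos: [0.384, -0.2155, 0.284]
orientation: [-0.001, 0.998, 0.066, -0.002]
force: [-0.5, -0.1, -0.7]
opening: 0.351
finger_force: 0.0
```

```bash
python3 m6.py; python3 -c "
from h import *
p=np.load('pics/top.npz')['p']
print(snap('scene') and 1);q=np.load('pics/scene.npz')['p']
A=cv2.resize(p[190:310,350:470],(400,400),interpolation=cv2.INTER_CUBIC);B_=cv2.resize(q[170:300,180:310],(400,400),interpolation=cv2.INTER_CUBIC)
cv2.imwrite('pics/final.png',cv2.cvtColor(np.hstack([A,B_]),cv2.COLOR_RGB2BGR))"
```

```text
blue 356 x -92.56947140479066 101.14143085128043 y -20.31621601396252 62.871959728249216
tilt rad 0.008361280404363075 [ 0.007 -0.004  1.   ] top n at eye 11.280438272088332 at head 12.313569262638959 835
head y 21.277871857143346 xmin -92.56947140479066 eye y 7.728263341828176
knob 22 [47.66511541  0.96069823 40.77110743] [41.41388473 -3.88891611 24.44600131] [52.1557198   4.95367711 48.87619049]
1
```

View pics/final.png

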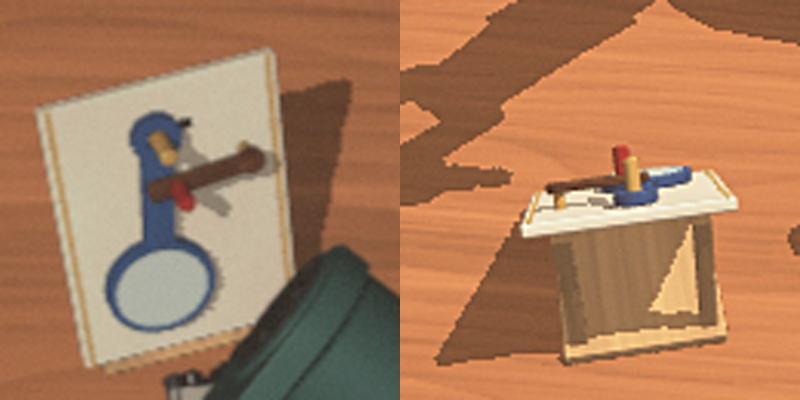

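The peg stands through the eye at about (160,145) in the left half. The keeper lies across the handle from (260,158) to (155,188), and the mirror's head is straight down the slope. The arm is clear, so I hand in.

```bash
python3 -c "
from rig import close_job
print(close_job())"
```

```text
the job is handed in; nothing more can be done
None
```

The blue mirror hangs flat on the brass peg with its head down the slope (about 0.1 rad off straight), the keeper is turned across the handle at about 1.5 rad, the arm never went near the four ornaments, and the job is handed in (about 25 s used, no verdict shown).

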